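Refit the hob's missing control knob and hold it pressed in

TASK

The gas hob on the counter has lost one control knob: pick the loose black knob up, turn it so its D-shaped hole matches the flat of the bare brass spindle (white pointer to the red off mark), and push it fully home on the spindle. Then press the knob in against the spring as far as it goes and keep it pressed: finish while the gripper still holds the knob and keeps the spindle pushed fully in. Leave the pan, mug, spice jar and salt pot standing where they are.

Things in the scene. Friction and masses are not known exactly. Their poses are not given: they have to be found in the camera images.
- knob: the loose black control knob, 60 g, upright on the counter, hole downward. Round skirt 46 mm across, 20 mm high; on it a bar grip 14 mm wide (y), 44 mm long (x), 22 mm high, its top 42 mm above the underside: grip the bar across its width. Origin: centre of the underside, at the hole's mouth; z up the axis; +x along the bar to the white pointer line's end, also the side of the hole's flat
- knob_bore (a point): centre of the blind end of the knob's D-shaped hole, on its axis 17 mm above the underside; axes as knob. The hole opens downward, 17 mm deep; round part 16 mm in diameter, flat 4.5 mm from the axis on the +x side: 1 mm larger all round than the spindle. It goes on at up to about 0.15 rad of misalignment, not half a turn round
- knob_pointer (a point): point on the knob's top at the +x end of the bar, at the end of the white pointer line: 22 mm from the axis, 42 mm above the underside
- tap: the bare control on the hob, without its knob: flat black round bezel 60 mm across, 2 mm thick, fixed, not turning, with the upright brass D-spindle at its centre. Origin: on the spindle's axis at the hob's top face, 50 mm above the counter; z up; +x points from the axis to the red off mark on the bezel, the way the spindle's flat faces
- spindle_tip (a point): centre of the top of the bare brass spindle (moves with it), 25 mm above the hob's top face when not pressed. Axes as tap: z up, +x the way the flat faces. Spindle 14 mm in diameter, flat 3.5 mm from its axis; its top 3 mm taper in by 1.5 to 2.5 mm. Knob home: the hole's end rests on the spindle's top, the knob's underside 17 mm below this point
- spindle (a joint): how far the spindle is pressed down, in m: 0 free, 0.006 fully in, at its stop. Spring: about 6 N to start it, about 10.5 N fully in; springs back when released. It does not turn. With the knob home and fully pressed in, the skirt clears the hob by 2 mm
- hob: two-ring gas hob, brushed steel, fixed, 340 mm (x) by 420 mm (y), top face 50 mm high. Origin: centre of its underside. Two controls on its top, 125 mm from the centre at -x (robot side), 100 mm to either side in y: one has its knob, one is bare. Pan supports 85 mm above the counter over the rings, at +60 mm x, 105 mm either side
- fitted_knob: the hob's other control with its identical black knob already on (fixed, not to be used); its top 100 mm above the counter. Origin on its axis at the hob's top face
- pan: shallow red cooking pot, 150 mm in diameter plus two loop handles, 45 mm high, standing on a ring's pan support with its underside 85 mm above the counter; origin: centre of the underside; leave alone
- mug: white mug, 76 mm in diameter, 90 mm high, handle at its +y; origin: centre of the underside; leave alone
- jar: amber spice jar with green cap, 50 mm in diameter, 100 mm high; origin: centre of the underside; leave alone
- salt: white salt pot, 42 mm in diameter, 80 mm high; origin: centre of the underside; leave alone
There are look-alikes about, which are no part of the job. What is shaped like the knob but brown or green is not meant.

How it is judged:
On the way, in this order (a step that is already met when the one before it is completed fails the run):
1. the knob is gripped and lifted clear of the counter (height (world z) of knob above 0.03 m and contact force between the fingers and knob above 2 N), for 0.2 s.
2. the knob, flat matched to flat, is fully home on the spindle (z of knob in the frame of spindle_tip below -0.015 m and horizontal distance between knob and spindle_tip below 0.004 m and angle between the x axis of knob and the x axis of tap, either way round below 0.2 rad and angle between the z axis of knob and the z axis of tap, either way round below 0.1 rad and x of knob_pointer in the frame of tap above 0.01 m), for 0.2 s.
At the end, for the whole second after the job is handed in: The knob is home on the spindle (underside at least 15 mm below the spindle's top, axes within 4 mm and 0.1 rad, pointer within 0.2 rad of the red mark), the gripper holds it, and it keeps the spindle pressed at least 4.5 mm of its 6 mm with over 4 N, the knob not resting on the hob (all of step 2 and value of joint spindle above 0.0045 m and contact force between the fingers and knob above 2 N and contact force between knob and tap above 4 N and contact force between knob and hob below 0.5 N); the arm keeps its last pose, push and grip.
It fails at once if the pan, mug, jar or salt pot is shifted by over 30 mm (distance of any of pan, mug, jar, salt from where it was at the start of the episode above 0.03 m).
It fails at once if the pan, mug, jar or salt pot is tipped (angle between any of pan, mug, jar, salt's own z axis and vertical above 0.4 rad).
It also fails if it takes over 43 s, if anything falls off the work surface, if the arm or the gripper's body presses on something with over 40 N, if the wrist force passes 120 N, or if a joint passes its speed limit or range.

ROBOT

A 7-joint arm with a two-finger parallel gripper is mounted at the origin on the work surface. World frame = base frame: x ahead of the robot, y to its left, z up, the work surface at z = 0. Lengths are in m, angles in rad, forces in N, time in s.
With the tool pointing down it reaches from about 0.425 to 0.975 m from the base axis. Payload 16.7 kg.
Tool frame: the origin (TCP) lies at the very end of the fingers, on their centre line; the grasp point (between the pads) lies 19 mm behind it (bot.hold_point_z is the distance from the TCP to the grasp point, in m); z points along the fingers, y is the line along which they close (so a half turn about z gives the same grasp; the last joint's range is limited). The gripper opens to 85 mm and grips with 20 to 120 N. Pads are 22 mm wide; open, the fingers measure 114 mm over their backs; the gripper's body (76 mm by 85 mm) begins 54 mm behind the grasp point. The pads swing forward as they close: fully open they stand 13 mm farther back than shut.
Start: joints at [-1.442, 0.426, 0.074, 1.606, -0.034, 1.111, -0.067], TCP at [0.185, 0.649, 0.206] pointing down, gripper open.
Joint ranges: [-2.85, 2.85], [-0.5, 2.14], [-1.23, 1.37], [0.21, 2.46], [-1.02, 4.16], [0.16, 2.05], [-2.73, 2.73]. Speed limits (rad/s): [1.89, 1.89, 2.39, 2.39, 3.01, 3.01, 3.01].

INTERFACE

Orientations are given as a unit quaternion [w, x, y, z].
In Python, from workcell import bot, claw, vision, read_time_s, read_joints, read_joint_vel, read_effort, read_tool_pos, read_tool_rot, read_wrist_force, read_wrist_torque, read_finger_gap, read_grasp_force gives the robot as it stands. Calls block until the motion is done:
- bot.move_to(position, orientation): joint-space move of the TCP to a pose.
- bot.line_to(position, rot=None, v=0.15): straight line of the TCP; rot=None keeps the orientation; v is the mean speed in m/s.
- bot.set_joints(angles): joint-space move.
- claw.set_gripper(opening, grip_force=None): finger opening in m; grip_force is the grip in N (None keeps the last); returns when the fingers have stopped.
- bot.dwell(seconds).
- bot.solve_ik(position, orientation): joint angles nearest the present ones, or None.
- vision.get_image(name): name is "scene" or "side" or "wrist"; returns a dict with "img" (384x512x3 uint8, red, green, blue), "fx", "fy", "cx", "cy" (pixels), "position" and "orientation" of the camera in the world; the wrist camera has in their place "mount" (4x4, takes a point from camera to tool coordinates, whose origin is the TCP and whose axes are the flange's). Camera axes: x right, y down, z forward; pixel columns grow to the right and rows downward; lengths in m; the calibration is good to about 2 mm. A picture is of the moment at which its call begins: read the wrist's pose just before it. There is no depth.
A pose or a line that the arm cannot do raises bot.IKError and nothing moves.
- bot.finish_job(): hands the job in; it is judged then, once.
Readings, each from a call of its own:
- read_time_s(): time.
- read_joints(): joint angles.
- read_joint_vel(): joint speeds.
- read_effort(): joint torques, N m.
- read_tool_pos(): TCP position.
- read_tool_rot(): TCP orientation.
- read_wrist_force(): force on the tool from outside, world axes, zero at the start.
- read_wrist_torque(): the same for the moment, N m.
- read_finger_gap(): finger opening in m.
- read_grasp_force(): force on a finger pad.
Only numpy, scipy, OpenCV 4.12 (cv2) and the standard library are available. Lean on these libraries where they do the work, as an engineer would, in place of code of your own. Each camera call takes 0.05 s, during which the arm holds its last target. There are 200 camera calls.

## Working session

There is one attempt and no reset: what is moved stays moved. The work goes in short steps, each a Python script; the robot and the scene stay as the last script left them, time stands still between calls to the robot, and variables do not carry over. Pictures are saved under pics/ and viewed, at most 10 in all, crops included, and the job is handed in when it is done.

```bash
mkdir -p pics; python3 - <<'E'
from workcell import *
import cv2,pickle
d={}
for n in ("scene","side","wrist"):
    r=vision.get_image(n);r['tp']=read_tool_pos();r['tr']=read_tool_rot();d[n]=r
    cv2.imwrite(f'pics/{n}0.png',r['img'][:,:,::-1])
    print(n,{k:v for k,v in r.items() if k!='img'})
pickle.dump(d,open('d0.pkl','wb'));print(read_time_s(),bot.hold_point_z)
E
```

```text
scene {'fx': 447.92176008836236, 'fy': 447.92176008836236, 'cx': 256.5340353026682, 'cy': 191.85100839348644, 'position': array([1.26479999, 0.0328618 , 0.93319933]), 'orientation': array([-0.23984682,  0.72282616,  0.61411561, -0.2070214 ]), 'tp': array([0.18503041, 0.64869556, 0.20511585]), 'tr': array([-2.15499389e-05,  1.38469048e-01,  9.90366553e-01, -6.42702650e-04])}
side {'fx': 397.18239882568434, 'fy': 397.18239882568434, 'cx': 259.9869069238163, 'cy': 198.39039818965972, 'position': array([0.33368563, 0.72013359, 0.88072832]), 'orientation': array([ 0.08101851, -0.20592746,  0.91974738, -0.32418304]), 'tp': array([0.18503944, 0.64873934, 0.2052048 ]), 'tr': array([-3.29815819e-05,  1.38466036e-01,  9.90367026e-01, -5.56924634e-04])}
wrist {'fx': 299.66066976267155, 'fy': 299.66066976267155, 'cx': 259.4298403245431, 'cy': 188.97492458890673, 'mount': array([[-1.45408017e-03, -9.46873543e-01, -3.21602828e-01,
         8.11761329e-02],
       [ 9.99998629e-01, -1.63157197e-03,  2.82379836e-04,
         1.26822954e-03],
       [-7.92096156e-04, -3.21601977e-01,  9.46874617e-01,
        -1.69200385e-01],
       [ 0.00000000e+00,  0.00000000e+00,  0.00000000e+00,
         1.00000000e+00]]), 'tp': array([0.18505161, 0.64880632, 0.20529303]), 'tr': array([-3.24274488e-05,  1.38463308e-01,  9.90367451e-01, -4.71791890e-04])}
0.15 0.0187
```

View pics/scene0.png

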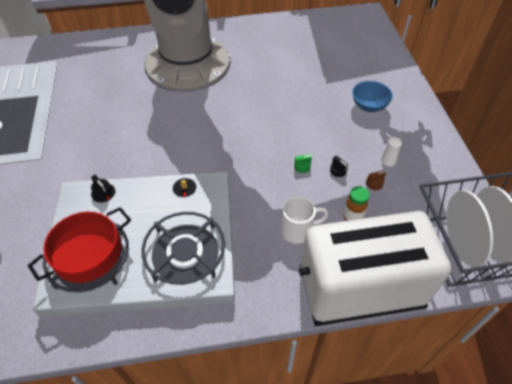

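View pics/side0.png

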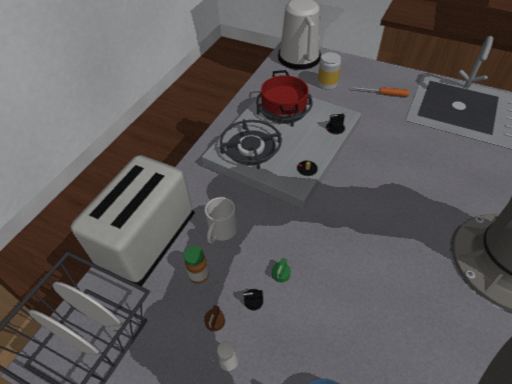

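The scene view shows the black knob at about (340,166) and the bare spindle at (184,187). In the side view they are at (254,298) and (308,167). Next I'll triangulate both and view enlarged crops.

```bash
cat > h.py <<'E'
import numpy as np,cv2,pickle
from scipy.spatial.transform import Rotation as R
def rot(q): return R.from_quat(np.roll(q,-1))
def cam(r):
    if 'mount' in r:
        T=np.eye(4);T[:3,:3]=rot(r['tr']).as_matrix();T[:3,3]=r['tp'];T=T@r['mount'];return T[:3,:3],T[:3,3]
    return rot(r['orientation']).as_matrix(),np.array(r['position'])
def ray(r,u,v):
    M,p=cam(r);d=M@[(u-r['cx'])/r['fx'],(v-r['cy'])/r['fy'],1];return p,d/np.linalg.norm(d)
def tri(*rs):
    A=np.zeros((3,3));b=np.zeros(3)
    for p,d in rs: P=np.eye(3)-np.outer(d,d);A+=P;b+=P@p
    x=np.linalg.solve(A,b);return x,[np.linalg.norm((np.eye(3)-np.outer(d,d))@(x-p)) for p,d in rs]
def onz(r,u,v,z): p,d=ray(r,u,v);return p+d*(z-p[2])/d[2]
def proj(r,X):
    M,p=cam(r);c=M.T@(np.asarray(X)-p);return c[:2]/c[2]*r['fx']+[r['cx'],r['cy']]
E
python3 - <<'E'
from h import *
d=pickle.load(open('d0.pkl','rb'));s,e=d['scene'],d['side']
print(tri(ray(s,340,167),ray(e,254,298)),tri(ray(s,184,187),ray(e,308,167)))
def crop(r,u,v,h=25): return cv2.resize(r['img'][v-h:v+h,u-h:u+h,::-1],(400,300) if 0 else (300,300),interpolation=cv2.INTER_CUBIC)
cv2.imwrite('pics/c1.png',np.vstack([np.hstack([crop(s,340,167),crop(e,254,298)]),np.hstack([crop(s,184,187),crop(e,308,167)])]))
E
```

```text
(array([0.53411266, 0.37065206, 0.01423157]), [np.float64(0.0030290955373632154), np.float64(0.0030290955373633594)]) (array([ 0.56182688, -0.04232308,  0.04968944]), [np.float64(0.0021878581919373783), np.float64(0.0021878581919373445)])
```

View pics/c1.png

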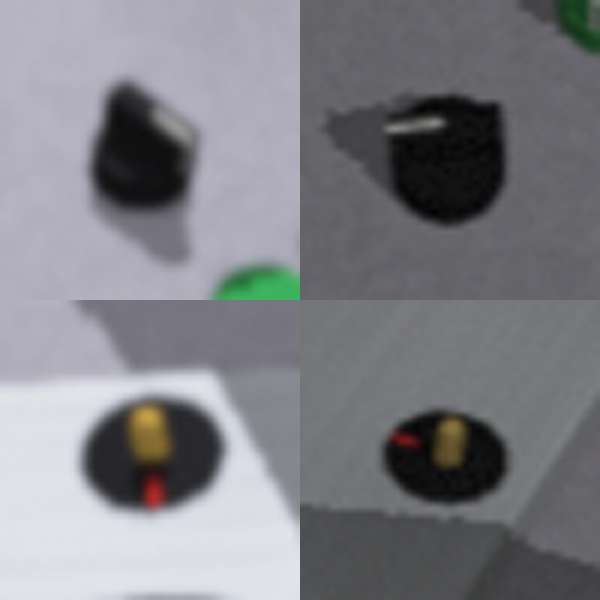

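```bash
python3 - <<'E'
from h import *
from workcell import bot
d=pickle.load(open('d0.pkl','rb'));s,e=d['scene'],d['side']
for n,a,b in (('ptr end',(346.7,165),(243.2,294.3)),('ptr in',(340.8,160.8),(252.8,293.3)),('tip',(183.8,179.8),(308.4,162.5)),('red',(184.8,194),(301,165.2))):
    print(n,*tri(ray(s,*a),ray(e,*b)))
t=tri(ray(s,183.8,179.8),ray(e,308.4,162.5))[0]
k=tri(ray(s,340.8,160.8),ray(e,252.8,293.3))[0];o=tri(ray(s,346.7,165),ray(e,243.2,294.3))[0]
yaw=np.arctan2(*(o-k)[1::-1]);print('yaw',yaw)
for y in (yaw,yaw+np.pi):
    q=np.roll((R.from_euler('z',y)*R.from_euler('x',np.pi)).as_quat(),1);print('k',y,bot.solve_ik([k[0],k[1],.16],q))
for y in (0,np.pi):
    q=np.roll((R.from_euler('z',y)*R.from_euler('x',np.pi)).as_quat(),1);print('t',y,bot.solve_ik([t[0],t[1],.18],q))
E
```

```text
ptr end [0.5530166  0.38166857 0.040562  ] [np.float64(0.0006486225506995925), np.float64(0.0006486225506996178)]
ptr in [0.53497212 0.37033867 0.03940384] [np.float64(0.0014036901615843691), np.float64(0.0014036901615845315)]
tip [ 0.55991519 -0.03834173  0.07391905] [np.float64(0.0007843118769448311), np.float64(0.0007843118769446751)]
red [ 0.58305387 -0.04183817  0.04840075] [np.float64(0.002126818112234516), np.float64(0.0021268181122344534)]
yaw 0.5606728589262665
k 0.5606728589262665 [-1.15968648  0.49231511  0.62537867  1.73447565 -0.33030777  1.02196927
 -1.42612117]
k 3.7022655125160595 [-0.75766708  0.42808753  0.07056462  1.70936275 -0.03467176  1.00535467
  1.45659947]
t 0 [-0.87004822  0.45189925  1.08305298  1.93247085 -0.46494817  1.03593285
 -1.1525217 ]
t 3.141592653589793 [-0.67759419  0.33922607  0.78525876  1.92472054 -0.28500178  0.99133559
  1.80821119]
```

Heights come out as expected (pointer at 0.040, spindle tip at 0.074). Next are wrist views of the tap, then the knob.

```bash
python3 - <<'E'
from h import *
from workcell import *
def q(y): return np.roll((R.from_euler('z',y)*R.from_euler('x',np.pi)).as_quat(),1)
W=[];ims=[]
def snap():
    tp,tr=read_tool_pos(),read_tool_rot();r=vision.get_image('wrist');r['tp'],r['tr']=tp,tr;W.append(r)
    ims.append(r['img'][:,:,::-1])
t=np.array([.56,-.0385]);k=np.array([.535,.3705])
bot.move_to([t[0],t[1]-.03,.19],q(0));snap()
bot.line_to([t[0],t[1]+.03,.19]);snap()
c,s=np.cos(.56),np.sin(.56)
bot.move_to([k[0]+.03*s,k[1]-.03*c,.15],q(.56));snap()
bot.line_to([k[0]-.03*s,k[1]+.03*c,.15]);snap()
pickle.dump(W,open('w.pkl','wb'));print(read_time_s(),read_joints())
P=[(t[0],t[1],.074)]*2+[(k[0],k[1],.042)]*2
o=[]
for im,r,p in zip(ims,W,P):
    u,v=proj(r,p).astype(int);print(u,v)
    u=np.clip(u,60,451);v=np.clip(v,45,338);o.append(cv2.resize(im[v-45:v+45,u-60:u+60],(400,300),interpolation=cv2.INTER_CUBIC));print('origin',u-60,v-45)
cv2.imwrite('pics/w1.png',np.vstack([np.hstack(o[:2]),np.hstack(o[2:])]))
E
```

```text
5.6333 [-1.32791742  0.56892899  0.82408288  1.74524993 -0.47590439  1.03925348
 -1.34591452]
231 177
origin 171 132
290 177
origin 230 132
225 179
origin 165 134
289 179
origin 229 134
```

View pics/w1.png

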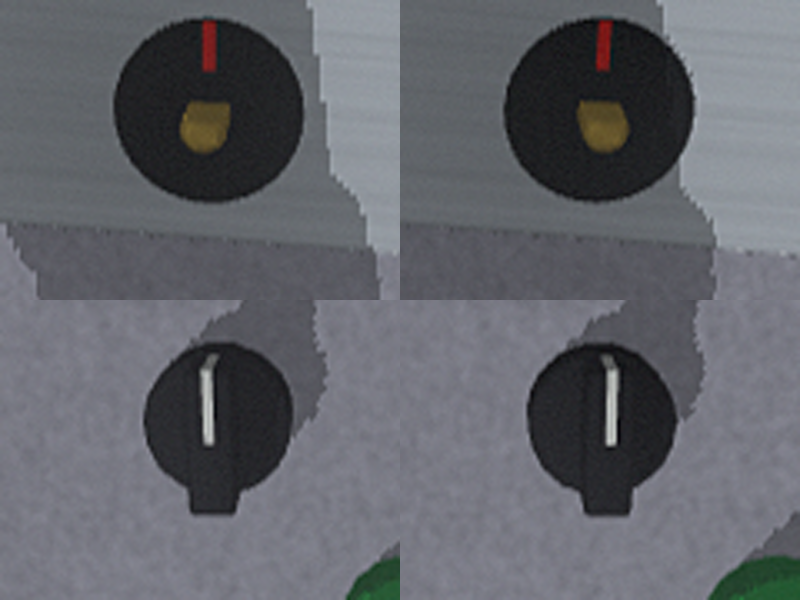

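```bash
python3 - <<'E'
from h import *
W=pickle.load(open('w.pkl','rb'))
O=[(171,132),(230,132),(165,134),(229,134)]
def px(i,x,y): return O[i][0]+(x+.5)/3.3333-.5,O[i][1]+(y+.5)/3.3333-.5
def both(n,i,a,b,z):
    A,B=px(i,*a),px(i+1,*b);x,e=tri(ray(W[i],*A),ray(W[i+1],*B));p,q=onz(W[i],*A,z),onz(W[i+1],*B,z)
    print(n,x.round(4),np.round(e,4),'onz',p[:2].round(4),q[:2].round(4));return (p+q)/2
c=both('bezel',0,(209,110),(199,110),.052)
a=both('red out',0,(209,22),(204.5,22),.052);b=both('red in',0,(209.5,72),(202.5,72),.052)
print('tap yaw',np.arctan2(*(a-b)[1::-1]),np.arctan2(*(a-c)[1::-1]))
both('tip',0,(204,130),(204.5,130),.075)
a=both('ptr out',2,(208,69),(211.5,69),.042);b=both('ptr in',2,(209,145),(211.3,145),.042);c=both('bar end',2,(213.5,215),(207.5,215),.042)
print('knob yaw',np.arctan2(*(a-b)[1::-1]),np.arctan2(*(a-c)[1::-1]),'len',np.linalg.norm(a-c),'ctr',(a+c)/2)
both('skirt',2,(218.5,117),(201.5,117),.02)
both('skirt front',2,(218.5,42),(201.5,42),.02)
E
```

```text
bezel [ 0.5679 -0.0391  0.0523] [0.0001 0.0001] onz [ 0.5679 -0.0391] [ 0.5677 -0.0391]
red out [ 0.5957 -0.0399  0.0526] [0.0001 0.0001] onz [ 0.5957 -0.0399] [ 0.5954 -0.04  ]
red in [ 0.5803 -0.0397  0.0535] [0.0001 0.0001] onz [ 0.5801 -0.0396] [ 0.5799 -0.0399]
tap yaw -0.012336994799477731 -0.02861140802911972
tip [ 0.5663 -0.0391  0.0705] [0.0001 0.0001] onz [ 0.5676 -0.0395] [ 0.5674 -0.0386]
ptr out [0.5568 0.3819 0.039 ] [0. 0.] onz [0.5575 0.382 ] [0.5572 0.3825]
ptr in [0.5391 0.3708 0.0447] [0. 0.] onz [0.5382 0.3706] [0.5386 0.3701]
bar end [0.5197 0.3586 0.0407] [0. 0.] onz [0.5202 0.3587] [0.5201 0.359 ]
knob yaw 0.5620868986529172 0.561972756482011 len 0.04390497418832924 ctr [0.53872955 0.37055111 0.042     ]
skirt [0.5395 0.371  0.0149] [0. 0.] onz [0.5409 0.3713] [0.5404 0.3722]
skirt front [0.5584 0.3828 0.007 ] [0. 0.] onz [0.5611 0.383 ] [0.5598 0.3852]
```

```bash
cat >> h.py <<'E'
def q(y): return np.roll((R.from_euler('z',y)*R.from_euler('x',np.pi)).as_quat(),1)
E
python3 - <<'E'
from h import *
from workcell import *
d=pickle.load(open('d0.pkl','rb'));print('bezel fixed',tri(ray(d['scene'],184.3,187.7),ray(d['side'],307.3,168.2)))
k=[.5388,.3707]
claw.set_gripper(.04,60)
bot.move_to([*k,.10],q(.562))
bot.line_to([*k,.0225],v=.06)
print('down',read_tool_pos(),read_wrist_force())
claw.set_gripper(0,80);print('gap',read_finger_gap(),read_grasp_force())
bot.line_to([*k,.09],v=.1)
tp,tr=read_tool_pos(),read_tool_rot();r=vision.get_image('wrist');r['tp'],r['tr']=tp,tr
pickle.dump(r,open('held.pkl','wb'))
print(read_time_s(),read_finger_gap(),read_grasp_force(),tp,tr)
u,v=proj(r,tp).astype(int);u=min(max(u,60),451);v=min(max(v,45),338);print('origin',u-60,v-45)
cv2.imwrite('pics/held.png',cv2.resize(r['img'][v-45:v+45,u-60:u+60,::-1],(800,600),interpolation=cv2.INTER_CUBIC))
E
```

```text
bezel fixed (array([ 0.56243797, -0.04127441,  0.04634223]), [np.float64(0.0011846388593851939), np.float64(0.0011846388593851334)])
down [0.53899765 0.37083238 0.02286455] [-0.47684909 -0.65212643  0.21609121]
gap -1.3362114416444952e-05 0.0
9.275 1.7588916897532442e-08 0.0 [0.53846943 0.37071736 0.08965203] [-3.08024475e-06  9.60749366e-01  2.77417739e-01 -2.32936212e-04]
origin 199 185
```

View pics/held.png

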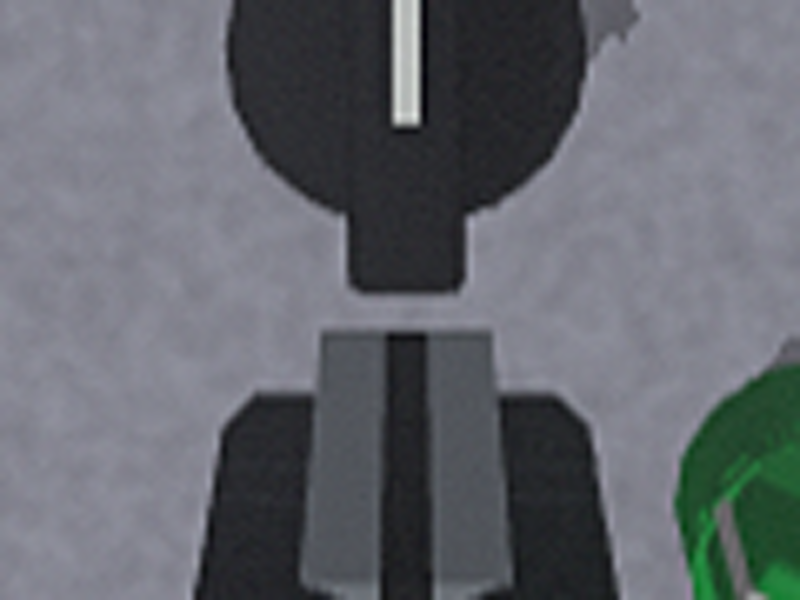

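The grip closed to zero. The knob still stands upright ahead of the fingertips, with its near bar end at crop pixel (407,293). I'll measure where it is now.

```bash
python3 - <<'E'
from h import *
r=pickle.load(open('held.pkl','rb'))
px=lambda x,y:(199+(x+.5)/6.6667-.5,185+(y+.5)/6.6667-.5)
for n,p,z in(('bar end',(407,293),.042),('ptr in',(407,126),.042)):
    print(n,onz(r,*px(*p),z))
M=rot(r['tr']).as_matrix()
for z in(0,.0187): print('tcp at',(proj(r,r['tp']-M[:,2]*z)-[199,185])*6.667)
# finger-tip front edge in view (y=332): depth for tool z=0 -> tool x
p,d=ray(r,*px(407,332)); t=(M.T@(p-r['tp']),M.T@d); print('tip edge tool',t[0]+t[1]*(-t[0][2]/t[1][2]))
E
```

```text
bar end [0.51992121 0.35878708 0.042     ]
ptr in [0.53809648 0.37020651 0.042     ]
tcp at [402.25820301 302.86521436]
tcp at [402.33442018 401.99375706]
tip edge tool [-0.00274129  0.00017711  0.        ]
```

The knob has not moved, so the fingers closed above the bar: the real tips sit behind the nominal TCP (about 28 mm by the image). I'll find the height by touch with a guarded descent onto the skirt, then back off and grip.

```bash
python3 - <<'E'
from h import *
from workcell import *
k=[.5388,.3707]
claw.set_gripper(.028,80)
bot.line_to([*k,.022],v=.1)
f0=read_wrist_force()[2];z=.022;t0=read_time_s()
while z>-.014:
    z-=.002;bot.line_to([*k,z],v=.05);f=read_wrist_force()[2]-f0
    print(round(z,4),round(read_tool_pos()[2],4),round(f,2))
    if abs(f)>3:break
print(read_time_s()-t0,read_finger_gap())
E
```

```text
0.02 0.0203 0.43
0.018 0.018 0.32
0.016 0.0159 0.19
0.014 0.0138 0.41
0.012 0.0118 0.28
0.01 0.0099 -0.17
0.008 0.0079 -0.03
0.006 0.0059 0.25
0.004 0.0038 0.38
0.002 0.0019 0.25
-0.0 -0.0001 0.64
-0.002 -0.0021 0.45
-0.004 -0.0042 0.29
-0.006 -0.0056 6.47
3.5 0.027873936651141434
```

Contact came at TCP z = -0.005, so the tips are about 25 mm behind the TCP. I'll back off 5 mm and grip.

```bash
python3 - <<'E'
from h import *
from workcell import *
k=[.5388,.3707]
bot.line_to([*k,-.001],v=.05)
claw.set_gripper(0,80);print('gap',read_finger_gap(),read_grasp_force(),read_wrist_force())
if read_finger_gap()>.01:
    bot.line_to([*k,.09],v=.15)
    tp,tr=read_tool_pos(),read_tool_rot();r=vision.get_image('wrist');r['tp'],r['tr']=tp,tr
    pickle.dump(r,open('held2.pkl','wb'))
    u,v=proj(r,tp-np.array([0,0,-.02])).astype(int);u=min(max(u,60),451);v=min(max(v,45),338);print('origin',u-60,v-45)
    cv2.imwrite('pics/held2.png',cv2.resize(r['img'][v-45:v+45,u-60:u+60,::-1],(800,600),interpolation=cv2.INTER_CUBIC))
print(read_time_s(),read_finger_gap(),read_grasp_force(),read_tool_pos())
E
```

```text
gap 0.012347611269706312 78.87273073196411 [-0.23045148  0.21560195  5.45398653]
origin 199 201
15.325 0.01188578517939504 78.08775186538696 [0.5381088  0.37049603 0.08889323]
```

View pics/held2.png

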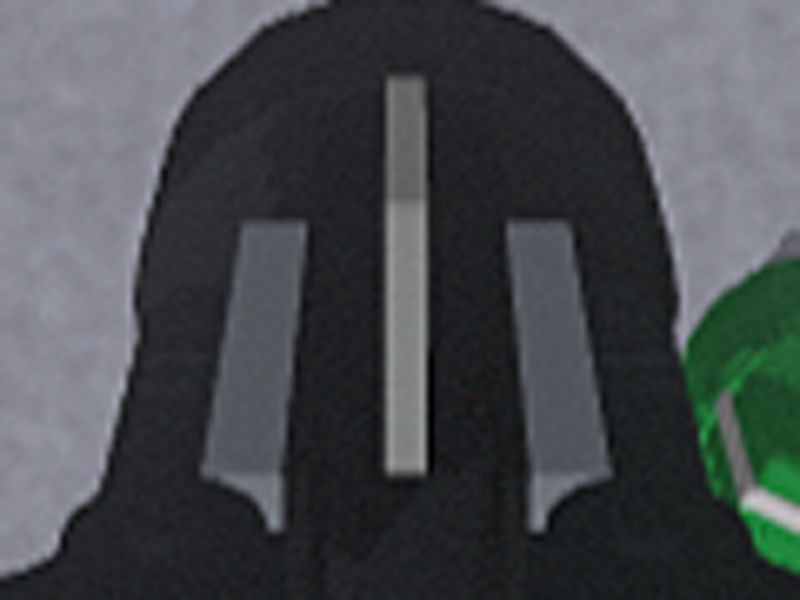

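```bash
python3 - <<'E'
from h import *
r=pickle.load(open('held2.pkl','rb'))
px=lambda x,y:(199+(x+.5)/6.6667-.5,201+(y+.5)/6.6667-.5)
M=rot(r['tr']).as_matrix()
def tl(x,y): p,d=ray(r,*px(x,y));return M.T@(p-r['tp']),M.T@d
(p,a),(_,b)=tl(407,200),tl(407,473)
# p+s*a - (p+t*b) = (.022,*,0)
s,t=np.linalg.solve([[a[0],-b[0]],[a[2],-b[2]]],[.022,0])
print('outer',p+s*a,'inner',p+t*b)
for z in(-.044,-.042,-.04):print(z,[ (p+c*(z-p[2])/c[2])[:2].round(4) for c in (a,b)])
E
```

```text
outer [ 0.02184586  0.00015227 -0.04406276] inner [-0.00015414  0.00012484 -0.04406276]
-0.044 [array([0.0218, 0.0002]), array([-0.0002,  0.0001])]
-0.042 [array([0.0208, 0.0002]), array([-0.0015,  0.0001])]
-0.04 [array([0.0198, 0.0002]), array([-0.0029,  0.0001])]
```

```bash
python3 - <<'E'
from h import *
from workcell import *
t=[.5680,-.0391]
bot.line_to([.5388,.3707,.14],v=.2)
bot.move_to([*t,.14],q(-.015))
bot.line_to([*t,.088],v=.1);bot.dwell(.3)
tp,tr=read_tool_pos(),read_tool_rot();r=vision.get_image('wrist');r['tp'],r['tr']=tp,tr
s=vision.get_image('scene');e=vision.get_image('side')
pickle.dump((r,s,e),open('hov.pkl','wb'))
print(read_time_s(),tp,rot(tr).as_euler('zyx'),read_finger_gap(),read_wrist_force(),read_joints())
def crop(r,X,w,h): 
    u,v=proj(r,X).astype(int);print(u-w,v-h);return cv2.resize(r['img'][v-h:v+h,u-w:u+w,::-1],(400,300),interpolation=cv2.INTER_CUBIC)
X=[*t,.075]
cv2.imwrite('pics/hov.png',np.vstack([np.hstack([crop(s,X,32,24),crop(e,X,32,24)]),np.hstack([cv2.resize(r['img'][:,:,::-1],(400,300)),crop(r,X,64,48)])]))
E
```

```text
18.3583 [ 0.56823955 -0.03899394  0.08836881] [ 1.48523290e-02  6.49851410e-04 -3.14135351e+00] 0.012463607498965853 [-0.13811839 -0.00831298 -0.06197808] [-0.73747908  0.56708315  0.9281105   1.98775483 -0.59129369  0.8814071
 -1.07481041]
151 157
273 137
197 173
```

View pics/hov.png

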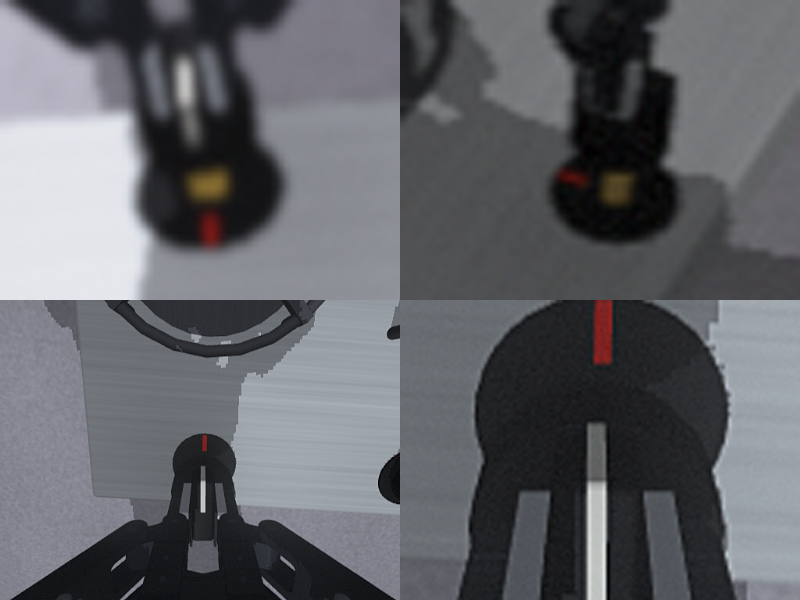

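```bash
python3 - <<'E'
from h import *
r,s,e=pickle.load(open('hov.pkl','rb'))
f=lambda x,y:(197+(x+.5)/3.125-.5,173+(y+.5)/3.125-.5)
print(onz(r,*f(201.5,112),.052));a,b=onz(r,*f(203.5,5),.052),onz(r,*f(203,64),.052);print(a,b)
a,b=[onz(r,*f(x,y),.132) for x,y in((197,182),(198,300))];print('ptr',a,b)
E
```

```text
[ 0.56789111 -0.03914407  0.052     ]
[ 0.5941673  -0.03998057  0.052     ] [ 0.57992645 -0.03966752  0.052     ]
ptr [ 0.58944914 -0.03840382  0.132     ] [ 0.56916595 -0.03823425  0.132     ]
```

```bash
python3 - <<'E'
from h import *
W=pickle.load(open('w.pkl','rb'));L=[pickle.load(open('d0.pkl','rb'))['wrist'],*W,pickle.load(open('held.pkl','rb')),pickle.load(open('held2.pkl','rb')),pickle.load(open('hov.pkl','rb'))[0]]
for r in L: print(np.round(r['mount'][:3,3],5),np.round(r['mount'][1,:3],5),r['cx'])
r=L[-1];M=rot(r['tr']).as_matrix();p,d=ray(r,259.7,231.4);print(M.T@(p-r['tp']),M.T@d,r['tp'],p)
r=L[-2];M=rot(r['tr']).as_matrix();p,d=ray(r,259.6,231.4);print(M.T@(p-r['tp']),M.T@d)
E
```

```text
[ 0.08118  0.00127 -0.1692 ] [ 1.00e+00 -1.63e-03  2.80e-04] 259.4298403245431
[ 0.08395 -0.00088 -0.1692 ] [ 1.00e+00 -1.27e-03 -7.70e-04] 259.4298403245431
[ 0.08395 -0.00088 -0.1692 ] [ 1.00e+00 -1.27e-03 -7.70e-04] 259.4298403245431
[ 8.418e-02  6.000e-05 -1.692e-01] [ 1.00e+00 -1.58e-03  1.40e-04] 259.4298403245431
[ 8.418e-02  7.000e-05 -1.692e-01] [ 1.00e+00 -1.58e-03  1.40e-04] 259.4298403245431
[ 8.418e-02  7.000e-05 -1.692e-01] [ 1.00e+00 -1.58e-03  1.50e-04] 259.4298403245431
[ 8.418e-02  7.000e-05 -1.692e-01] [ 1.00e+00 -1.58e-03  1.50e-04] 259.4298403245431
[ 0.08394 -0.00091 -0.1692 ] [ 1.00e+00 -1.26e-03 -8.00e-04] 259.4298403245431
[ 0.0839353  -0.00090562 -0.16919795] [-4.48210931e-01 -7.53328682e-05  8.93927824e-01] [ 0.56823955 -0.03899394  0.08836881] [ 0.65206907 -0.03937548  0.25762118]
[ 8.41807148e-02  7.23877098e-05 -1.69200781e-01] [-4.48288650e-01  4.85226837e-04  8.93888724e-01]
```

The mount calibration shifts with orientation, so I use the relative measurement from this one image. The knob must move about 1 mm in -y and 0.5 mm in +x. Now a guarded insertion.

```bash
python3 - <<'E'
from h import *
from workcell import *
t=[.5686,-.0400]
bot.line_to([*t,.078],rot=q(-.018),v=.06)
f0=read_wrist_force();z=.078
while z>.0572:
    z-=.0025;bot.line_to([*t,z],v=.05);f=read_wrist_force()-f0
    print(round(z,4),read_tool_pos().round(4),f.round(1))
    if f[2]>8 or np.hypot(*f[:2])>8:break
print(read_time_s(),read_finger_gap(),read_wrist_torque().round(2))
E
```

```text
0.0755 [ 0.5686 -0.0401  0.0754] [ 0.2 -0.9 -1.2]
0.073 [ 0.5685 -0.04    0.0729] [ 1.  -0.7 -0.3]
0.0705 [ 0.5685 -0.04    0.0704] [ 0.9 -0.2 -0.5]
0.068 [ 0.5685 -0.04    0.0678] [ 0.1 -0.2 -1. ]
0.0655 [ 0.5685 -0.04    0.0654] [ 0.8  0.1 -0.9]
0.063 [ 0.5685 -0.04    0.0629] [-0.2 -0.7 -1. ]
0.0605 [ 0.5685 -0.04    0.0604] [ 0.6  0.6 -0.5]
0.058 [ 0.5685 -0.04    0.0579] [ 0.8 -0.8 -0.4]
0.0555 [ 0.5688 -0.0401  0.0557] [-0.9 -0.8  4.9]
20.925 0.012218435528560476 [ 0.07  0.22 -0.07]
```

It went on cleanly, with home contact at TCP z about 0.056. Now I'll press it to the stop.

```bash
python3 - <<'E'
from h import *
from workcell import *
t=[.5686,-.0400]
bot.dwell(.4);z=.0555
while z>.0455:
    z-=.001;bot.line_to([*t,z],v=.04);f=read_wrist_force()
    print(round(z,4),read_tool_pos().round(4),f.round(1))
    if f[2]>20:break
bot.dwell(.5);print(read_time_s(),read_tool_pos(),read_wrist_force(),read_finger_gap(),read_grasp_force())
s=vision.get_image('scene');e=vision.get_image('side');r=vision.get_image('wrist')
def crop(r,u,v,w,h): return cv2.resize(r['img'][v-h:v+h,u-w:u+w,::-1],(400,300),interpolation=cv2.INTER_CUBIC)
cv2.imwrite('pics/end.png',np.vstack([np.hstack([crop(s,184,183,32,24),crop(e,306,162,32,24)]),np.hstack([cv2.resize(r['img'][:,:,::-1],(400,300)),crop(r,261,221,64,48)])]))
E
```

```text
0.0545 [ 0.5688 -0.0401  0.0547] [-1.8  0.3  6.1]
0.0535 [ 0.5688 -0.0401  0.0538] [-1.1  0.   7.5]
0.0525 [ 0.5689 -0.0401  0.0528] [-2.1 -0.   7.1]
0.0515 [ 0.5689 -0.0401  0.0519] [-2.1 -0.   9. ]
0.0505 [ 0.5689 -0.0401  0.051 ] [-2.6  0.8 10.8]
0.0495 [ 0.5691 -0.0401  0.0507] [-7.   1.7 26.4]
23.325 [ 0.56914072 -0.04010788  0.05068857] [-5.91890008  1.39505078 25.91694127] 0.012201858021519994 82.13493704795837
```

View pics/end.png

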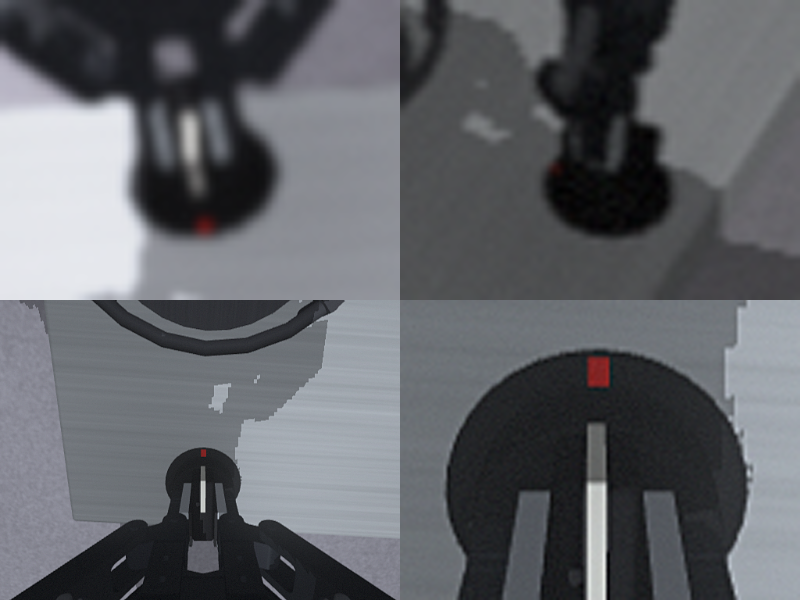

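The spring force rose from 6 to 10.8 N and then met a hard stop at about 26 N. The pointer at (597,480) lines up with the red mark at (598,372), the knob is still gripped, and nothing else has moved.

```bash
python3 -c "
from workcell import *
print(bot.finish_job(),read_time_s())"
```

```text
the job is handed in; nothing more can be done
the job is handed in; nothing more can be done
```

I handed the job in with the knob home on the spindle, its pointer on the red mark, and the gripper still holding it pressed against the stop with about 26 N at roughly 23 s of the 43 s; the judge's result was not shown to me.

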